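Drop a used vial through a lever-lidded bin and ease the lid shut

TASK

A used vial is waiting in the chute of one of the two small lever bins. Press that bin's lever right down with the fingertips so that the lid opens all the way and the vial rolls in, then ease the lever back up slowly so the lid closes fully without slamming. Work the bin only by its lever, do not touch the vial or open the other bin, and leave the other things on the table where they are.

Things in the scene. Friction and masses are not known exactly. Their poses are not given: they have to be found in the camera images.
- feedbin: bin to work, fixed: white, 150 (x) x 140 (y) x 130 mm high, with a grey cap lid (top 162 mm above the table) hinged along the back (+x) rim, a grey chute rising outwards on the left (+y) in which the vial lies against the lid, and a steel lever along the right (-y) side with a black paddle in front (-x). Origin: centre of the underside; x from front to back, y to the chute, z up
- feedbin_paddle (a point): centre of the top of the black paddle (36 x 38 mm) on the lever's front end: 170 mm before and 88 mm right of the bin's middle, 126 mm above the table at rest. Pressed, it goes 55 mm nearly straight down (4 mm sideways), to 71 mm. 4 to 9 N hold it down; the lid's weight pushes it up again, and if let go the lid slams
- feedbin_lever (a joint): angle of that lever, rad: 0 at rest (lid shut), 0.32 pressed down to its stop (lid fully open); pivot 175 mm behind the paddle
- feedbin_lid (a joint): opening angle of that bin's lid, rad: 0 shut, 1.05 fully open; always 3.28 times the lever angle. The vial is freed at about 0.3. Closing faster than 2 rad/s is a slam (paddle rising at 0.1 m/s)
- used_vial_center (a point): middle of the used vial, 16 mm in diameter, 39 mm long, which lies across the chute of the bin to work; it rolls into the bin by itself when the lid lifts
- used_vial: the same vial; origin at the centre of its base, z along the vial
- sparebin: the other bin, alike but with an empty chute; leave it shut. Origin and axes as for the first
- sparebin_lid (a joint): opening angle of the other bin's lid, rad: 0 shut; stays shut
- syringe: syringe, 20 x 130 x 11 mm, lying loose between the bins; origin on its underside; leave alone
- clip: black bulldog clip, 32 x 33 x 24 mm, lying; origin on its underside; leave alone
- pen: marker pen, 13 x 131 x 14 mm, lying loose before the bins; origin on its underside; leave alone
- notes: sticky-note block, 78 x 77 x 24 mm; origin on its underside; leave alone
- date_stamp: stamp standing upright, 23 x 48 x 69 mm; origin on its underside; leave alone

How it is judged:
By the outcome, as a careful person would: the job done as asked, in the order asked, and still so for the second after the job is handed in, with the robot touching nothing.
It also fails if it takes over 48 s, if anything falls off the work surface, if the arm or the gripper's body presses on something with over 40 N, if the wrist force passes 120 N, or if a joint passes its speed limit or range.

ROBOT

A 6-joint arm with a two-finger parallel gripper is mounted at the origin on a cart in front of the work surface, level with it; the furniture and walls round the work are solid. World frame = base frame: x ahead of the robot, y to its left, z up, the work surface at z = 0. Lengths are in mm, angles in rad, forces in N, time in s.
With the tool pointing down it reaches from about 275 to 750 mm from the base axis. Payload 10.2 kg.
Tool frame: the origin (TCP) lies between the finger pads; the fingertips stand 25 mm ahead of it and the grasp point (between the pads) lies 6 mm ahead of it; x points along the fingers, y is the direction in which the jaws open and shut, and the axes are right-handed (so a half turn about x gives the same grasp; the last joint's range is limited). The gripper opens to 85 mm and grips with 20 to 120 N. Pads are 22 mm wide; open, the fingers measure 114 mm over their backs; the gripper's body (76 mm by 85 mm) begins 54 mm behind the grasp point. The pads swing forward as they close: fully open they stand 13 mm farther back than shut.
Start: joints at [1.038, 0.313, 1.498, -0, 1.331, -0.223], TCP at [160.069, 500.009, 229.394] pointing down, gripper open.
Joint ranges: [-2.94, 2.94], [-0.97, 2.17], [0.19, 2.56], [-1.23, 4.37], [0.02, 3.11], [-2.88, 2.88]. Speed limits (rad/s): [2.39, 2.39, 3.01, 3.14, 3.14, 3.14].

INTERFACE

Orientations are given as a unit quaternion [x, y, z, w].
In Python, from cell import manip, cams gives the robot as it stands.
- The arm moves only by the tool jog_arm, never from a script. Its argument "steps" is a list of rows, each a list of 3 entries, a list of its own where there are three numbers: the opening, from 0 (shut) to 1 (fully open), then the shift along the tool's x, y, z in mm, then the turn about the tool's x in degrees. A call has 1 to 10 rows; each row shifts and turns the commanded pose from where the row before left it, along the tool's axes as they then stand; what a row does not reach is not made up. A row lasts 1/10 s, in which the tool goes at most 50 mm and 8.59 degrees, less where a joint would pass 70% of its speed; a pose out of reach is approached as far as the arm can. A call is refused whole if a number of a shift passes 50 or a number of a turn 8.59, either way. A call with a gripper value outside its range is refused whole. The fingers move at their own pace and stop on an object; "grip_force" is the grip in N (left out, the last holds). Time passes only in rows, so rows that do not move let the fingers close. It gives the time, the measured TCP pose, the force and the opening at its end, in the units of the state.
- manip.state(): the state, without advancing time (a new reading comes with each control period).
- cams.camera(name): name is "side" or "top"; returns a dict with "pixels" (420x560x3 uint8, red, green, blue), "K" (3x3 intrinsics, pixels), "dist_coeffs" ([k1, k2, p1, p2, k3] as OpenCV has them; the pictures are not rectified), "R" (3x3) and "t" (3): a world point X has camera coordinates R X + t. Camera axes: x right, y down, z forward; pixel columns grow to the right and rows downward; lengths in mm; the calibration is good to about 2 mm. A picture is of the moment at which its call begins. There is no depth.
- manip.sign_off(): hands the job in, once; it reports no verdict.
Trained networks look in a picture, given as the dict that the camera call returned (one of the last four; its "shot" number tells which), for a name from the list of things; names that differ only in an ending like _2 or _b are one class to them, and where a whole thing is asked for, a point or a joint stands for the part that bears it (a point fixed in the world has none). Each returns a list of dicts, best first, with "confidence" (0 to 1); they miss things now and then, are a little off and sometimes report something else, mostly with a low value. They report only what shows in the picture. A call takes as long as a camera call.
- cams.cut_out(picture, thing): "region" (420x560 bool, what is visible of it) and "position" ([row, column] in pixels, amid what is visible of it).
The state is a dict: "clock": time; "joints": joint angles; "qd": joint speeds; "joint_torque": joint torques, N m; "position": TCP position; "tcp_rot": TCP orientation; "force": force on the tool from outside, world axes, zero at the start; "wrist_torque": the same for the moment, N m; "gripper_width": finger opening in mm.
Only numpy, scipy, OpenCV 4.12 (cv2) and the standard library are available. Lean on these libraries where they do the work, as an engineer would, in place of code of your own. Each camera call takes 0.05 s, during which the arm holds its last target. There are 200 camera calls.

## Working session

There is one attempt and no reset: what is moved stays moved. The work goes in short steps, Python scripts to look and compute and a tool call to move; the robot and the scene stay as the last step left them, time stands still between calls to the robot, and variables do not carry over. Pictures are saved under pics/ and viewed, about 8 in all and at most 12, crops included, and the job is handed in when it is done.

Besides the shell and the picture viewer there is one more tool, called after ">>>" as name(argument=value, ...), one argument or row to a line, values as JSON. jog_arm: Moves the arm, as the interface text tells. Its arguments: {"type":"object","properties":{"steps":{"type":"array","items":{"type":"array"}},"grip_force":{"type":"number"}},"required":["steps"]}

```bash
mkdir -p pics
python3 - <<'E'
from cell import manip,cams
import cv2,pickle
s=manip.state();print(s)
for n in("top","side"):
    c=cams.camera(n);cv2.imwrite(f"pics/{n}0.png",c["pixels"][:,:,::-1]);pickle.dump(c,open(n+".pkl","wb"))
    print(n,c["K"],c["dist_coeffs"],c["R"],c["t"])
    for th in("feedbin","feedbin_paddle","used_vial","sparebin","feedbin_lever","feedbin_lid"):
        for d in cams.cut_out(c,th)[:3]:print(th,d["confidence"],d["position"],d["region"].sum())
E
```

```text
{'clock': 0.0, 'joints': array([ 1.03760271e+00,  3.13439488e-01,  1.49845468e+00,  7.37245504e-06,
        1.33099855e+00, -2.23371668e-01]), 'qd': array([-1.00070441e-03, -4.44637346e-04, -9.53392037e-05,  3.88492984e-04,
       -7.04115478e-04, -1.94050123e-03]), 'joint_torque': array([-2.55119703e-04, -4.12244618e+01, -2.59750539e+01, -1.72021169e-04,
        3.99030716e-03,  6.53102830e-06]), 'position': array([159.92395272, 499.77049836, 228.83383561]), 'tcp_rot': array([ 0.1086754 ,  0.69881123, -0.10952782,  0.69846702]), 'force': array([-0.15889252, -0.37668347, -0.45098181]), 'wrist_torque': array([-0.02522239,  0.01085194, -0.04545111]), 'gripper_width': 85.73077071189309}
top [[423.62900239   0.         276.66517572]
 [  0.         423.62900239 215.05634216]
 [  0.           0.           1.        ]] [0.03211757 0.         0.         0.         0.        ] [[ 0.01385354 -0.99989806 -0.0034559 ]
 [-0.97551767 -0.01275693 -0.21955078]
 [ 0.21948431  0.00641285 -0.97559495]] [ -67.37153671  617.55911204 1174.58321841]
feedbin 0.9 [191.1, 173.1] 4589
feedbin_paddle 0.91 [244.5, 200.0] 190
used_vial 0.62 [196.1, 143.5] 13
sparebin 0.78 [210.6, 338.9] 4493
sparebin 0.34 [193.9, 142.8] 52
feedbin_lever 0.65 [241.4, 202.4] 299
side [[396.67225234   0.         279.7709854 ]
 [  0.         396.67225234 207.59971372]
 [  0.           0.           1.        ]] [-0.0115434  0.         0.         0.         0.       ] [[-0.96109843 -0.27618147 -0.00368956]
 [-0.14570844  0.51831604 -0.84268472]
 [ 0.23464626 -0.80936536 -0.5383947 ]] [ 568.22223098  227.92512828 1138.69043528]
feedbin 0.61 [271.5, 219.8] 5592
feedbin 0.26 [254.3, 282.8] 312
feedbin_paddle 0.77 [255.4, 285.9] 237
used_vial 0.44 [275.2, 214.5] 96
sparebin 0.81 [192.3, 287.6] 3020
feedbin_lever 0.52 [252.8, 284.3] 172
feedbin_lid 0.7 [256.9, 215.9] 2642
feedbin_lid 0.5 [361.3, 297.1] 357
```

```bash
cat > h.py <<'E'
import cv2,numpy as np
def ray(c,rc):
    u=cv2.undistortPoints(np.array([[[rc[1],rc[0]]]],float),c["K"],np.array(c["dist_coeffs"]))[0,0]
    R=np.array(c["R"]);return -R.T@np.array(c["t"]),R.T@np.array([u[0],u[1],1])
def onz(c,rc,z):
    o,d=ray(c,rc);return o+d*(z-o[2])/d[2]
def tri(a,pa,b,pb):
    o1,d1=ray(a,pa);o2,d2=ray(b,pb)
    s=np.linalg.lstsq(np.c_[d1,-d2],o2-o1,rcond=None)[0]
    p,q=o1+s[0]*d1,o2+s[1]*d2;return (p+q)/2,np.linalg.norm(p-q)
E
python3 - <<'E'
import pickle,cv2
from h import *
T=pickle.load(open("top.pkl","rb"));S=pickle.load(open("side.pkl","rb"))
print(onz(T,(244.5,200),126),onz(S,(255.4,285.9),126),tri(T,(244.5,200),S,(255.4,285.9)))
a=cv2.resize(cv2.imread("pics/top0.png")[120:340,80:440],None,fx=2.2,fy=2.2);cv2.imwrite("pics/topc.png",a)
E
```

```text
[519.71073707 150.29305557 126.        ] [527.39423157 160.87499571 126.        ] (array([525.25162662, 152.37313851, 118.45502563]), np.float64(8.772999017186258))
```

View pics/topc.png

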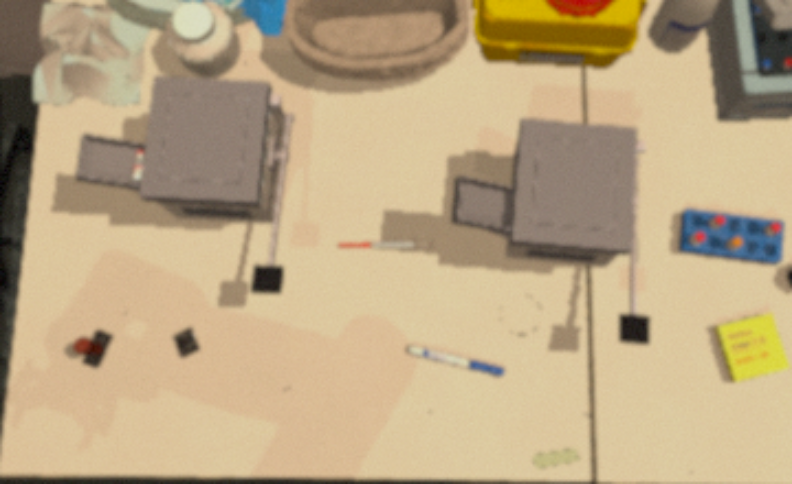

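View pics/side0.png

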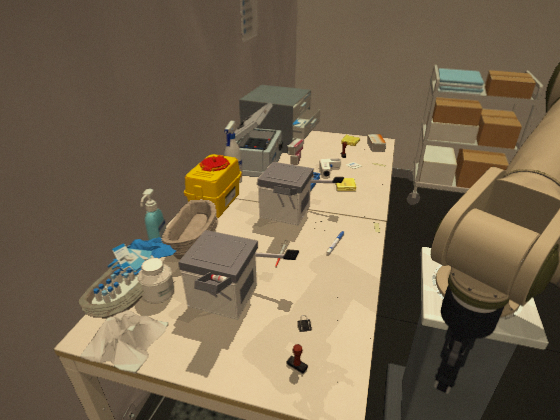

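The top picture shows the vial (white/red) in the left bin's chute, at about (143,195) full-frame. That bin's paddle is at about (201,247). The side picture shows the paddle at about (291,255) and matches the networks' result. The way there is clear.

```bash
cat >> h.py <<'E'
from scipy.spatial.transform import Rotation as Ro
def shift(s,target): return Ro.from_quat(s["tcp_rot"]).as_matrix().T@(np.array(target)-s["position"])
E
python3 - <<'E'
import pickle
from h import *
from cell import manip
T=pickle.load(open("top.pkl","rb"));S=pickle.load(open("side.pkl","rb"))
for p in((246.8,201.4),(244.5,200)):print(onz(T,p,126))
for p in((255,291),(255.4,285.9)):print(onz(S,p,126))
print(tri(T,(246.8,201.4),S,(255,291)))
# lid corners of feed bin, z~162
for x,y in((142,200),(265,207),(270,82),(155,78)):print(onz(T,(120+y/2.2,80+x/2.2),160))
s=manip.state();print(Ro.from_quat(s["tcp_rot"]).as_matrix().round(3));print(shift(s,[516,149,229]))
E
```

```text
[513.38744191 146.10561282 126.        ]
[519.71073707 150.29305557 126.        ]
[514.64947523 155.52993278 126.        ]
[527.39423157 160.87499571 126.        ]
(array([515.52072792, 147.52742291, 119.14733007]), np.float64(2.2660562686834975))
[604.67439099 298.99980203 160.        ]
[597.80901629 147.15753489 160.        ]
[760.72436722 149.37475233 160.        ]
[763.94011409 295.42166068 160.        ]
[[ 0.     0.305  0.952]
 [ 0.     0.952 -0.305]
 [-1.     0.    -0.   ]]
[ 3.94378211e-01 -2.25773505e+02  4.46011759e+02]
```

>>> jog_arm(
  steps=[
    [0, [0, -20, 40], 0],
    [0, [0, -20, 40], 0],
    [0, [0, -20, 40], 0],
    [0, [0, -20, 40], 0],
    [0, [0, -20, 40], 0],
    [0, [0, -20, 40], 0],
    [0, [0, -20, 40], 0],
    [0, [0, -20, 40], 0],
    [0, [0, -20, 40], 0],
    [0, [0, -20, 40], 0],
  ],
  grip_force=40,
)

```text
clock: 1.7
position: [481.2, 186.0, 229.5]
tcp_rot: [0.109, 0.699, -0.109, 0.699]
force: [0.5, 0.8, 0.4]
gripper_width: 0.1
```

Run:
```python
from h import *
from cell import manip
s=manip.state();print(s["clock"],s["position"],s["force"],s["gripper_width"],shift(s,[515,147,185]))
```

```text
1.7 [481.19128417 186.02982871 229.53703208] [0.53395353 0.78948722 0.3579609 ] 0.057289446055344743 [ 44.54317097 -26.8669582   44.09054886]
```

>>> jog_arm(
  steps=[
    [0, [0, -13, 22], 0],
    [0, [0, -14, 22], 0],
    [0, [20, 0, 0], 0],
    [0, [24, 0, 0], 0],
    [0, [0, 0, 0], 0],
    [0, [0, 0, 0], 0],
  ],
)

```text
clock: 2.3
position: [513.9, 148.5, 186.0]
tcp_rot: [0.109, 0.699, -0.109, 0.699]
force: [0.1, -0.4, 1.1]
gripper_width: 0.2
```

```bash
cat > look.py <<'E'
import sys
from h import *
from cell import manip,cams
s=manip.state();print(s["clock"],s["position"],s["force"])
a=[]
for n,(r,q) in(("top",(200,150)),("side",(210,170))):
    p=cams.camera(n)["pixels"][r-40:r+110,q-60:q+150,::-1] 
    a.append(cv2.resize(p,(399*1,285),interpolation=2))
cv2.imwrite(f"pics/{sys.argv[1]}.png",np.hstack(a))
E
python3 look.py above
```

```text
2.3 [513.872473   148.53168227 186.00722106] [ 0.12959783 -0.35976905  1.1103238 ]
```

View pics/above.png

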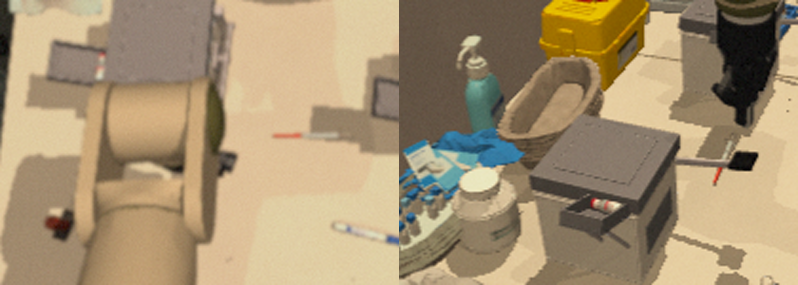

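The side view shows the fingertips right above the paddle at (743,122), with the paddle at (743,160). Now pressing.

>>> jog_arm(
  steps=[
    [0, [15, 0, 0], 0],
    [0, [10, 0, 0], 0],
    [0, [5, 0, 0], 0],
    [0, [5, 0, 0], 0],
    [0, [5, 0, 0], 0],
    [0, [5, 0, 0], 0],
    [0, [0, 0, 0], 0],
    [0, [0, 0, 0], 0],
  ],
)

```text
clock: 3.2
position: [513.8, 148.4, 140.5]
tcp_rot: [0.109, 0.699, -0.109, 0.699]
force: [1.1, 0.3, 0.3]
gripper_width: 0.2
```

```bash
python3 look.py p1
```

```text
3.2 [513.7930438  148.43859512 140.48670691] [1.09147678 0.26711075 0.2946655 ]
```

View pics/p1.png

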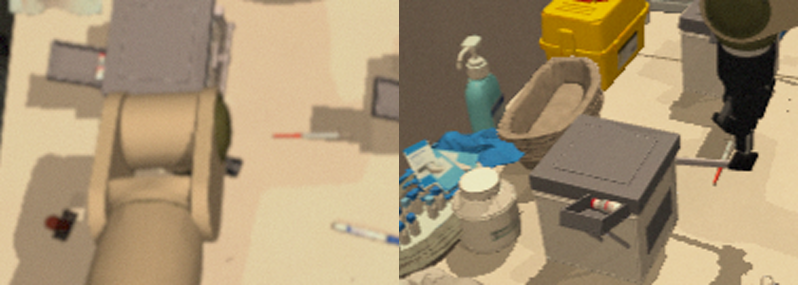

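Run:
```python
from h import *
from cell import manip,cams
c=cams.camera("side");s=manip.state();print(s["force"],s["position"])
im=cv2.resize(c["pixels"][195:285,240:330,::-1],None,fx=6,fy=6,interpolation=cv2.INTER_CUBIC)
im=cv2.convertScaleAbs(im,alpha=2,beta=10)
def pj(P):
    return (cv2.projectPoints(np.array([P],float),cv2.Rodrigues(np.array(c["R"]))[0],np.array(c["t"]),c["K"],np.array(c["dist_coeffs"]))[0].ravel()-[240,195])*6
p=s["position"]
for dz,col in((-25,(0,0,255)),(0,(0,255,0))):
    cv2.circle(im,tuple(int(v) for v in pj(p+[0,0,dz])),4,col,-1)
b=np.array([515,147,126.])
th=-.04;R=np.array([[np.cos(th),-np.sin(th)],[np.sin(th),np.cos(th)]])
q=[pj(np.r_[b[:2]+R@np.array(v),126]) for v in((18,19),(18,-19),(-18,-19),(-18,19))]
cv2.polylines(im,[np.array(q,np.int32)],True,(255,0,255),1)
cv2.imwrite("pics/z1.png",im)
```

```text
[ 0.33683916  0.39803797 -0.13278481] [513.85929353 148.47461838 140.64012468]
```

View pics/z1.png

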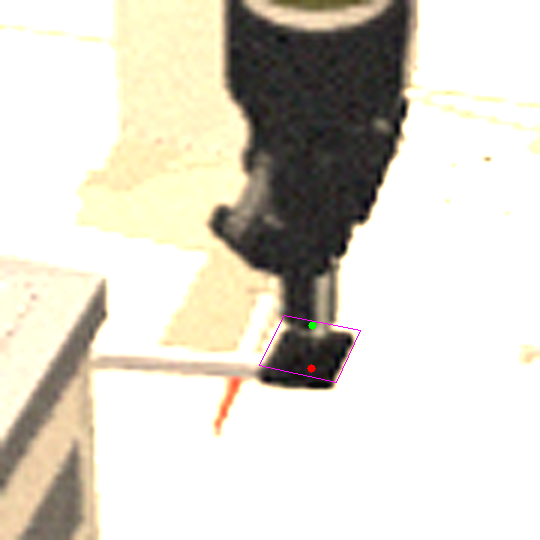

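Run:
```python
import pickle
from h import *
S=pickle.load(open("side.pkl","rb"));T=pickle.load(open("top.pkl","rb"))
def pj(P,c=S):
    return cv2.projectPoints(np.array([P],float),cv2.Rodrigues(np.array(c["R"]))[0],np.array(c["t"]),c["K"],np.array(c["dist_coeffs"]))[0].ravel()
for z in(186,176,166,161,156):
    p=pj([513.9,148.5,z]);print(z,p,((p-[110,170])/.526+[399,0]))
im=cv2.imread("pics/above.png")[60:200,680:798]
a=cv2.convertScaleAbs(cv2.resize(im,None,fx=4,fy=4),alpha=2,beta=20)
t=cv2.imread("pics/top0.png")[225:265,180:220];t=cv2.resize(t,(400,400),interpolation=2)
for y,x in ((147,515),):
  b=np.array([515,147.])
  R=np.array([[1,.04],[-.04,1]])
  q=[(pj(np.r_[b+R@np.array(v),126],T)-[180,225])*10+5 for v in((18,19),(18,-19),(-18,-19),(-18,19))]
  cv2.polylines(t,[np.array(q,np.int32)],True,(255,0,255),1)
o=np.zeros((560,880,3),np.uint8);o[:560,:472]=a;o[:400,480:]=t;cv2.imwrite("pics/z2.png",cv2.resize(o,(800,509)))
```

```text
186 [292.22248174 235.57488715] [745.43057364 124.66708583]
176 [292.17213931 238.63084948] [745.33486561 130.47690015]
166 [292.12229792 241.65533878] [745.24011011 136.22687982]
161 [292.09756284 243.15592881] [745.19308524 139.07971258]
156 [292.07295032 244.64882676] [745.14629338 141.9179216 ]
```

View pics/z2.png

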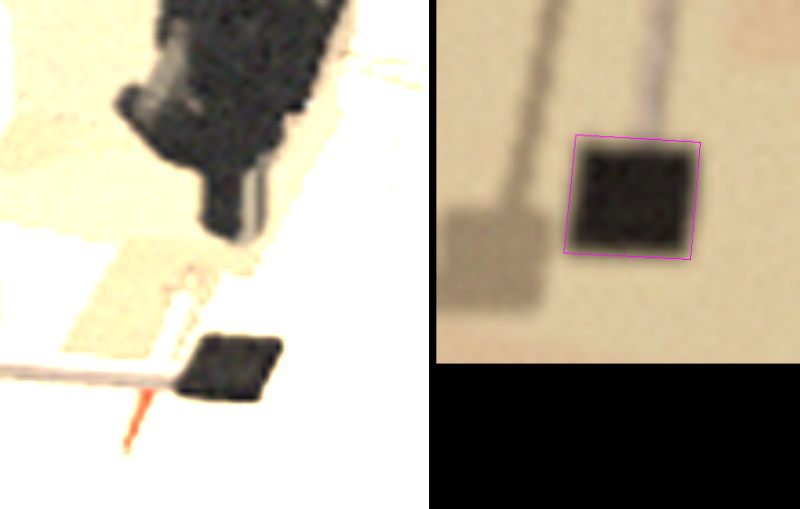

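The side view shows the fingertips ending about 5 mm below the TCP in the image, where 25 mm was expected. There is also no contact force. I'll overlay the expected tool on both views before going on.

Run:
```python
from h import *
from cell import manip,cams
s=manip.state();R=Ro.from_quat(s["tcp_rot"]).as_matrix();p=s["position"]
out=[]
for n,(r,q) in(("top",(195,150)),("side",(180,240))):
    c=cams.camera(n)
    def pj(P): return (cv2.projectPoints(np.array(P,float),cv2.Rodrigues(np.array(c["R"]))[0],np.array(c["t"]),c["K"],np.array(c["dist_coeffs"]))[0][:,0]-[q,r]+.5)*4
    im=cv2.convertScaleAbs(cv2.resize(c["pixels"][r:r+100,q:q+100,::-1],(400,400),interpolation=2),alpha=1.5,beta=30)
    t=lambda a:pj([p+R@np.array(v) for v in a]).astype(np.int32)
    for x,w,h,col in((-48,38,42.5,(0,200,0)),(25,11,11,(0,0,255)),(-120,38,42.5,(200,200,0))):
        cv2.polylines(im,[t([(x,w,h),(x,w,-h),(x,-w,-h),(x,-w,h)])],True,col,1)
    cv2.polylines(im,[t([(-120,0,0),(25,0,0)])],False,(255,0,0),1)
    out.append(im)
cv2.imwrite("pics/z3.png",np.hstack(out))
```

```text
(no output)
```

View pics/z3.png

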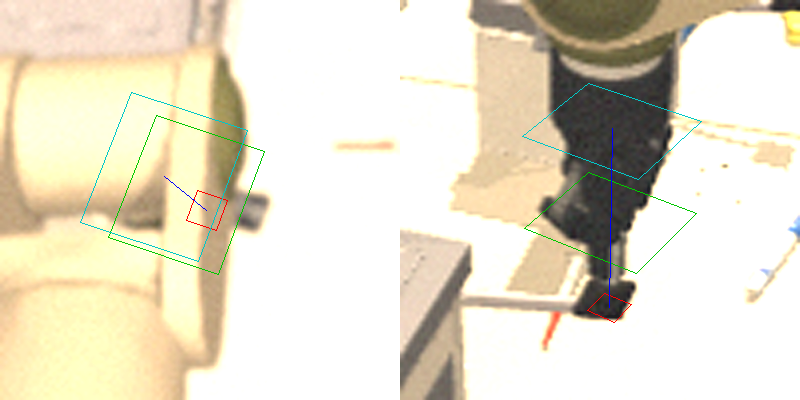

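Run:
```python
import pickle
from h import *
from cell import manip
S=pickle.load(open("side.pkl","rb"));T=pickle.load(open("top.pkl","rb"))
for z in(116,140,160,180):print(onz(T,(195+212/4,150+258/4),z),onz(T,(195+212/4,150+240/4),z))
# 'above' tip in side, z=161
print(onz(S,(170+126.5*.526,110+(746-399)*.526),161))
s=manip.state();print(s["joints"],shift(s,s["position"]+[0,33,0]))
```

```text
[511.94788956 111.52935523 116.        ] [511.79109194 123.9815689  116.        ]
[508.5211688  107.85196009 140.        ] [508.36760059 120.04770695 140.        ]
[505.66556816 104.78746414 160.        ] [505.51469113 116.76948867 160.        ]
[502.80996752 101.72296819 180.        ] [502.66178167 113.49127038 180.        ]
[520.13850897 119.846514   161.        ]
[ 6.20663630e-02  4.19532664e-01  1.59055777e+00  2.50366503e-06
  1.13111827e+00 -1.19891225e+00] [ 8.60502372e-04  3.14288316e+01 -1.00612398e+01]
```

Both cameras put the real fingertips about 30 mm to the right (-y) of where the arm reports them, beside the paddle rather than on it. I'll raise, shift left and look again.

>>> jog_arm(
  steps=[
    [0, [-20, 0, 0], 0],
    [0, [-25, 0, 0], 0],
    [0, [0, 0, 0], 0],
    [0, [0, 15, -5], 0],
    [0, [0, 15, -5], 0],
    [0, [0, 0, 0], 0],
    [0, [0, 0, 0], 0],
  ],
)

```text
clock: 4.15
position: [513.1, 180.3, 185.0]
tcp_rot: [0.109, 0.699, -0.109, 0.698]
force: [0.0, -0.5, 0.0]
gripper_width: 0.0
```

```bash
cat > ov.py <<'E'
import sys
from h import *
from cell import manip,cams
s=manip.state();p=s["position"];print(s["clock"],p,s["force"])
out=[]
for n,(r,q) in(("top",(195,150)),("side",(180,240))):
    c=cams.camera(n)
    im=cv2.convertScaleAbs(cv2.resize(c["pixels"][r:r+100,q:q+100,::-1],(400,400),interpolation=2),alpha=1.5,beta=30)
    f=lambda P:tuple(int(v) for v in (cv2.projectPoints(np.array([P],float),cv2.Rodrigues(np.array(c["R"]))[0],np.array(c["t"]),c["K"],np.array(c["dist_coeffs"]))[0].ravel()-[q,r]+.5)*4)
    cv2.circle(im,f(p-[0,0,25]),3,(0,0,255),-1)          # reported tip
    cv2.circle(im,f([515,147,126]),3,(255,0,255),-1)     # paddle
    out.append(im)
cv2.imwrite(f"pics/{sys.argv[1]}.png",np.hstack(out))
E
python3 ov.py o1
```

```text
4.15 [513.14128921 180.31340116 184.96536093] [ 0.01785908 -0.48396851  0.01048291]
```

View pics/o1.png

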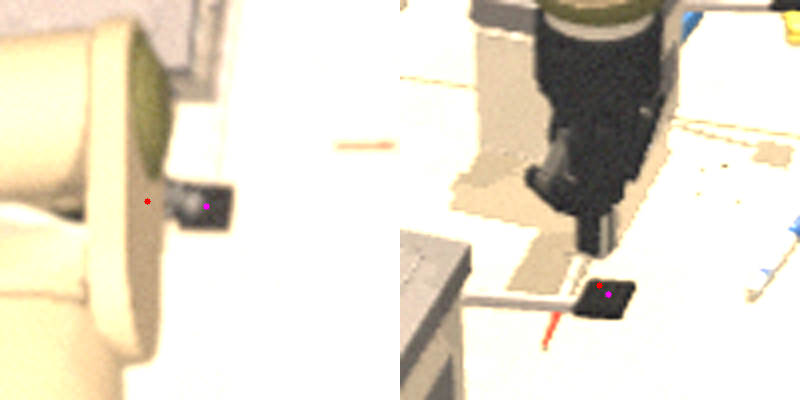

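Run:
```python
import pickle
from h import *
S=pickle.load(open("side.pkl","rb"));T=pickle.load(open("top.pkl","rb"))
a=(195+203/4,150+192/4);b=(180+254/4,240+197/4)
print(onz(T,a,160),onz(S,b,160),tri(T,a,S,b))
a=(195+207/4,150+205/4);b=(180+299/4,240+205/4)
print("paddle",onz(T,a,126),onz(S,b,126),tri(T,a,S,b))
```

```text
[511.15663349 149.04217529 160.        ] [521.11230286 150.73606764 160.        ] (array([516.2886826, 149.9791917, 159.0345871]), np.float64(9.944853056949984))
paddle [513.52064521 146.52457464 126.        ] [514.2690472  154.32903158 126.        ] (array([515.1391088 , 147.68267614, 120.32701563]), np.float64(1.5806079613917146))
```

The true tips are now at about (514,150), over the paddle at (514,148). Descending to contact.

>>> jog_arm(
  steps=[
    [0, [12, 0, 0], 0],
    [0, [10, 0, 0], 0],
    [0, [6, 0, 0], 0],
    [0, [4, 0, 0], 0],
    [0, [4, 0, 0], 0],
    [0, [4, 0, 0], 0],
    [0, [4, 0, 0], 0],
    [0, [0, 0, 0], 0],
  ],
)

```text
clock: 5.05
position: [513.2, 180.0, 140.9]
tcp_rot: [0.109, 0.699, -0.109, 0.698]
force: [-0.2, -0.5, -0.4]
gripper_width: -0.0
```

```bash
python3 ov.py o2
```

```text
5.05 [513.17035767 180.04834241 140.91825554] [-0.20842871 -0.47555269 -0.3513102 ]
```

View pics/o2.png

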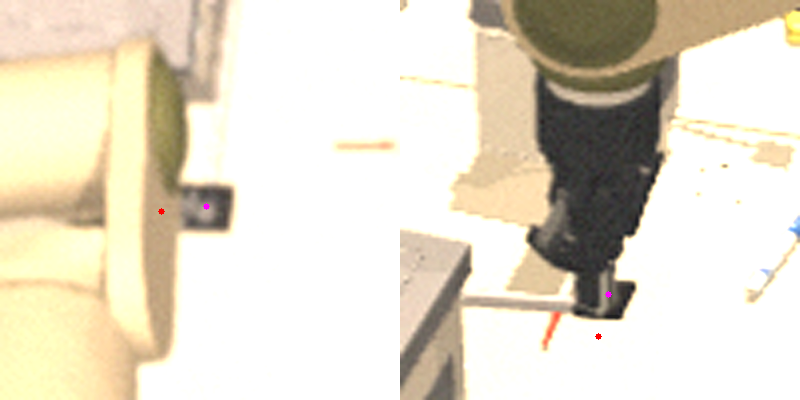

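Both views now put the fingertips on the middle of the paddle, with almost no gap. I'll continue down in small steps.

>>> jog_arm(
  steps=[
    [0, [4, 0, 0], 0],
    [0, [4, 0, 0], 0],
    [0, [4, 0, 0], 0],
    [0, [4, 0, 0], 0],
    [0, [0, 0, 0], 0],
  ],
)

```text
clock: 5.65
position: [513.0, 180.0, 124.7]
tcp_rot: [0.109, 0.699, -0.109, 0.698]
force: [0.1, -0.4, -0.3]
gripper_width: 0.1
```

```bash
python3 ov.py o3; python3 -c "
from cell import manip;s=manip.state();print(s['joints'],s['joint_torque'],s['wrist_torque'])"
```

```text
5.65 [513.04359758 180.02272219 124.70026847] [ 0.08980677 -0.38103898 -0.25339947]
[ 1.21932043e-01  4.56417624e-01  1.57827785e+00 -8.04121334e-06
  1.10701693e+00 -1.13905742e+00] [-7.06303123e-03 -4.47725379e+01 -2.30953538e+01 -5.86085589e-04
 -7.92326115e-03  1.31900234e-05] [ 0.03932896  0.02709808 -0.00531519]
```

View pics/o3.png

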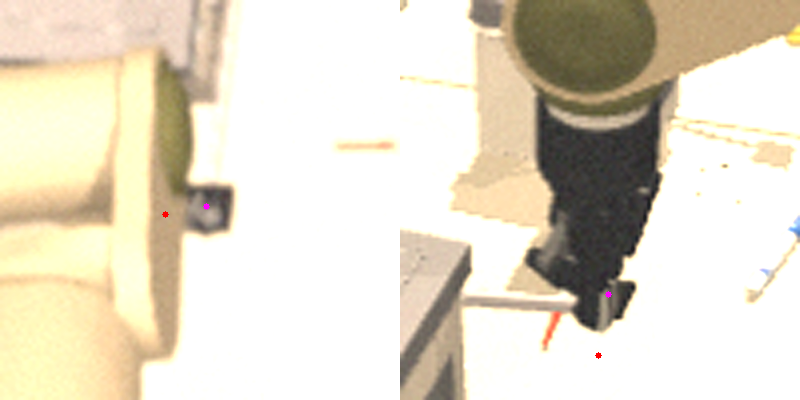

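Run:
```python
import pickle
from h import *
S=pickle.load(open("side.pkl","rb"));T=pickle.load(open("top.pkl","rb"))
for n,a,b in (("z124.7",(205,215),(200,330)),("z140.9",(200,209),(200,306)),("z185",(192,203),(197,254))):
    a=(195+a[1]/4,150+a[0]/4);b=(180+b[1]/4,240+b[0]/4)
    print(n,tri(T,a,S,b),[onz(T,a,z).round(0)[:2] for z in (100,126)],[onz(S,b,z).round(0)[:2] for z in(100,126)])
for c in(T,S):print(-np.array(c["R"]).T@c["t"])
```

```text
z124.7 (array([515.09514783, 152.1608585 ,  96.03480742]), np.float64(5.759151602394358)) [array([512., 151.]), array([508., 146.])] [array([517., 156.]), array([509., 186.])]
z140.9 (array([515.83657333, 151.92190028, 116.95235826]), np.float64(4.856653511305708)) [array([516., 155.]), array([512., 150.])] [array([523., 132.]), array([516., 162.])]
z185 (array([516.2886826, 149.9791917, 159.0345871]), np.float64(9.944853056949984)) [array([520., 161.]), array([516., 156.])] [array([540.,  76.]), array([532., 108.])]
[ 345.5705712   -67.01893727 1281.27021356]
[312.13865326 960.41179101 807.23040583]
```

The occlusions show what actually happened. The finger first stopped above the paddle and is now standing just left of it. So the reported xy was right, the "tip" I picked in the top view was the finger knuckle, and the real fingertips sit about 20 mm higher than expected. I'll go back up and over to the original xy, then press further.

>>> jog_arm(
  steps=[
    [0, [-25, 0, 0], 0],
    [0, [-25, 0, 0], 0],
    [0, [0, 0, 0], 0],
    [0, [0, -15, 5], 0],
    [0, [0, -16, 6], 0],
    [0, [0, 0, 0], 0],
    [0, [20, 0, 0], 0],
    [0, [10, 0, 0], 0],
    [0, [0, 0, 0], 0],
    [0, [0, 0, 0], 0],
  ],
)

```text
clock: 6.75
position: [514.4, 147.3, 145.5]
tcp_rot: [0.109, 0.699, -0.109, 0.699]
force: [-0.0, 0.2, -0.4]
gripper_width: 0.1
```

>>> jog_arm(
  steps=[
    [0, [4, 0, 0], 0],
    [0, [4, 0, 0], 0],
    [0, [4, 0, 0], 0],
    [0, [4, 0, 0], 0],
    [0, [4, 0, 0], 0],
    [0, [0, 0, 0], 0],
    [0, [0, 0, 0], 0],
  ],
)

```text
clock: 7.45
position: [514.4, 147.2, 125.3]
tcp_rot: [0.109, 0.699, -0.109, 0.699]
force: [-1.5, -0.6, 0.9]
gripper_width: 0.3
```

>>> jog_arm(
  steps=[
    [0, [4, 0, 0], 0],
    [0, [4, 0, 0], 0],
    [0, [4, 0, 0], 0],
    [0, [0, 0, 0], 0],
    [0, [0, 0, 0], 0],
  ],
)

```text
clock: 7.95
position: [514.3, 147.3, 113.6]
tcp_rot: [0.109, 0.699, -0.109, 0.699]
force: [-2.8, -0.2, 5.0]
gripper_width: 0.2
```

```bash
python3 look.py p2
```

```text
7.95 [514.26133524 147.26770229 113.62555247] [-2.83167425 -0.17106729  5.00286003]
```

View pics/p2.png

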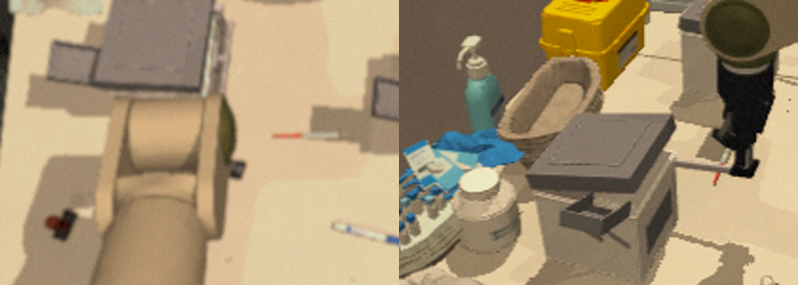

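The lever is down part way, the lid is lifting and the vial has left the chute (11 pictures viewed). I'll continue to the stop and watch the force.

>>> jog_arm(
  steps=[
    [0, [4, 0, 0], 0],
    [0, [4, 0, 0], 0],
    [0, [4, 0, 0], 0],
    [0, [4, 0, 0], 0],
    [0, [4, 0, 0], 0],
    [0, [4, 0, 0], 0],
    [0, [4, 0, 0], 0],
    [0, [0, 0, 0], 0],
  ],
)

```text
clock: 8.85
position: [514.4, 147.2, 84.8]
tcp_rot: [0.109, 0.699, -0.109, 0.699]
force: [-2.4, 0.3, 2.8]
gripper_width: 0.3
```

>>> jog_arm(
  steps=[
    [0, [3, 0, 0], 0],
    [0, [3, 0, 0], 0],
    [0, [0, 0, 0], 0],
  ],
)

```text
clock: 9.15
position: [514.6, 147.2, 79.0]
tcp_rot: [0.109, 0.699, -0.109, 0.699]
force: [-1.4, 0.2, 1.9]
gripper_width: -0.1
```

>>> jog_arm(
  steps=[
    [0, [2, 0, 0], 0],
    [0, [2, 0, 0], 0],
    [0, [0, 0, 0], 0],
  ],
)

```text
clock: 9.45
position: [514.6, 147.1, 75.2]
tcp_rot: [0.109, 0.698, -0.109, 0.699]
force: [0.5, -0.2, 1.5]
gripper_width: 0.1
```

>>> jog_arm(
  steps=[
    [0, [2, 0, 0], 0],
    [0, [2, 0, 0], 0],
    [0, [0, 0, 0], 0],
  ],
)

```text
clock: 9.75
position: [514.3, 147.2, 71.1]
tcp_rot: [0.109, 0.699, -0.109, 0.699]
force: [0.3, -0.3, 0.6]
gripper_width: -0.3
```

```bash
cat > lid.py <<'E'
import pickle
from h import *
from cell import manip,cams
s=manip.state();print(s["clock"],s["position"],s["force"])
for n in("top","side"):
    c=cams.camera(n);pickle.dump(c,open(n+"_now.pkl","wb"))
    cv2.imwrite(f"pics/now_{n}_{s['clock']:.2f}.png",c["pixels"][:,:,::-1])
    for th in("feedbin_lid","feedbin_paddle","used_vial"):
        for d in cams.cut_out(c,th)[:2]:
            r,q=np.where(d["region"]);print(n,th,d["confidence"],d["position"],d["region"].sum(),r.min(),r.max(),q.min(),q.max())
E
python3 lid.py
```

```text
9.75 [514.32003504 147.16518105  71.08081661] [ 0.34975615 -0.3264955   0.56814178]
top feedbin_lid 0.73 [154.7, 166.5] 1300 146 169 132 207
side feedbin_lid 0.15 [361.1, 297.7] 323 345 373 286 306
side feedbin_paddle 0.67 [270.4, 282.1] 240 260 275 256 298
side feedbin_paddle 0.4 [269.4, 215.3] 6332 195 319 171 298
```

The lid's region now reaches up to row 195 and the paddle has dropped 15 rows, so it is still held. I'll keep pressing until I feel the hard stop.

>>> jog_arm(
  steps=[
    [0, [2, 0, 0], 0],
    [0, [0, 0, 0], 0],
    [0, [0, 0, 0], 0],
  ],
)

```text
clock: 10.45
position: [514.6, 147.2, 70.1]
tcp_rot: [0.109, 0.698, -0.109, 0.699]
force: [-3.3, -0.2, 8.2]
gripper_width: 0.1
```

>>> jog_arm(
  steps=[
    [0, [2, 0, 0], 0],
    [0, [0, 0, 0], 0],
    [0, [0, 0, 0], 0],
  ],
)

```text
clock: 10.75
position: [514.7, 147.3, 69.7]
tcp_rot: [0.109, 0.698, -0.109, 0.699]
force: [-9.3, -2.0, 24.7]
gripper_width: -0.2
```

Hard stop: z holds at 70 (56 mm of travel) and the force jumps to 25 N. Easing up at 20 mm/s.

>>> jog_arm(
  steps=[
    [0, [-2, 0, 0], 0],
    [0, [-2, 0, 0], 0],
    [0, [-2, 0, 0], 0],
    [0, [-2, 0, 0], 0],
    [0, [-2, 0, 0], 0],
    [0, [-2, 0, 0], 0],
    [0, [-2, 0, 0], 0],
    [0, [-2, 0, 0], 0],
    [0, [-2, 0, 0], 0],
    [0, [-2, 0, 0], 0],
  ],
)

```text
clock: 11.75
position: [514.3, 147.2, 87.6]
tcp_rot: [0.109, 0.699, -0.109, 0.699]
force: [-1.7, -0.0, 1.9]
gripper_width: 0.1
```

>>> jog_arm(
  steps=[
    [0, [-2, 0, 0], 0],
    [0, [-2, 0, 0], 0],
    [0, [-2, 0, 0], 0],
    [0, [-2, 0, 0], 0],
    [0, [-2, 0, 0], 0],
    [0, [-2, 0, 0], 0],
    [0, [-2, 0, 0], 0],
    [0, [-2, 0, 0], 0],
    [0, [-2, 0, 0], 0],
    [0, [-2, 0, 0], 0],
  ],
)

```text
clock: 12.75
position: [514.6, 147.2, 107.7]
tcp_rot: [0.109, 0.698, -0.109, 0.699]
force: [3.3, -0.0, 2.5]
gripper_width: -0.0
```

>>> jog_arm(
  steps=[
    [0, [-2, 0, 0], 0],
    [0, [-2, 0, 0], 0],
    [0, [-2, 0, 0], 0],
    [0, [-2, 0, 0], 0],
    [0, [-1, 0, 0], 0],
    [0, [-1, 0, 0], 0],
    [0, [-1, 0, 0], 0],
    [0, [-1, 0, 0], 0],
    [0, [-1, 0, 0], 0],
    [0, [-1, 0, 0], 0],
  ],
)

```text
clock: 13.75
position: [514.4, 147.2, 121.5]
tcp_rot: [0.109, 0.699, -0.109, 0.699]
force: [4.3, 0.6, 3.4]
gripper_width: -0.0
```

>>> jog_arm(
  steps=[
    [0, [-1, 0, 0], 0],
    [0, [-1, 0, 0], 0],
    [0, [-1, 0, 0], 0],
    [0, [-1, 0, 0], 0],
    [0, [-1, 0, 0], 0],
    [0, [-1, 0, 0], 0],
    [0, [-1, 0, 0], 0],
    [0, [-1, 0, 0], 0],
    [0, [-1, 0, 0], 0],
    [0, [-1, 0, 0], 0],
  ],
)

```text
clock: 14.75
position: [514.2, 147.2, 131.3]
tcp_rot: [0.109, 0.699, -0.109, 0.698]
force: [0.1, 0.7, 0.4]
gripper_width: -0.0
```

Contact ended at about z 126, as expected. Clear away upwards and check.

>>> jog_arm(
  steps=[
    [0, [-10, 0, 0], 0],
    [0, [-20, 0, 0], 0],
    [0, [-30, 0, 0], 0],
    [0, [-30, 0, 0], 0],
    [0, [0, 20, -40], 0],
    [0, [0, 20, -40], 0],
    [0, [0, 20, -40], 0],
    [0, [0, 20, -40], 0],
    [0, [0, 0, 0], 0],
    [0, [0, 0, 0], 0],
  ],
)

```text
clock: 15.75
position: [386.1, 272.6, 222.2]
tcp_rot: [0.109, 0.698, -0.108, 0.699]
force: [1.0, 0.1, 0.8]
gripper_width: 0.2
```

```bash
python3 lid.py
python3 - <<'E'
import cv2,glob,numpy as np
t=sorted(glob.glob("pics/now_top_*"))[0:];f=max(t,key=lambda s:float(s.split("_")[-1][:-4]))
A=[]
for g in(f,f.replace("top","side")):
    i=cv2.imread(g);i=i[120:300,80:350] if "top" in g else i[150:330,130:400];A.append(cv2.resize(i,(400,267),interpolation=2))
B=[]
for g in("pics/top0.png","pics/side0.png"):
    i=cv2.imread(g);i=i[120:300,80:350] if "top" in g else i[150:330,130:400];B.append(cv2.resize(i,(400,267),interpolation=2))
cv2.imwrite("pics/final.png",np.vstack([np.hstack(B),np.hstack(A)]))
E
```

```text
15.75 [386.14434001 272.61523243 222.16409838] [0.95960248 0.11428332 0.7702229 ]
top feedbin_lid 0.62 [183.5, 173.5] 3111 154 214 144 206
top feedbin_lid 0.18 [203.4, 339.6] 3148 174 235 312 372
top feedbin_paddle 0.77 [240.4, 205.1] 340 172 253 194 213
side feedbin_lid 0.83 [254.1, 215.6] 2776 230 282 177 257
side feedbin_paddle 0.62 [254.2, 282.5] 242 250 259 255 297
```

View pics/final.png

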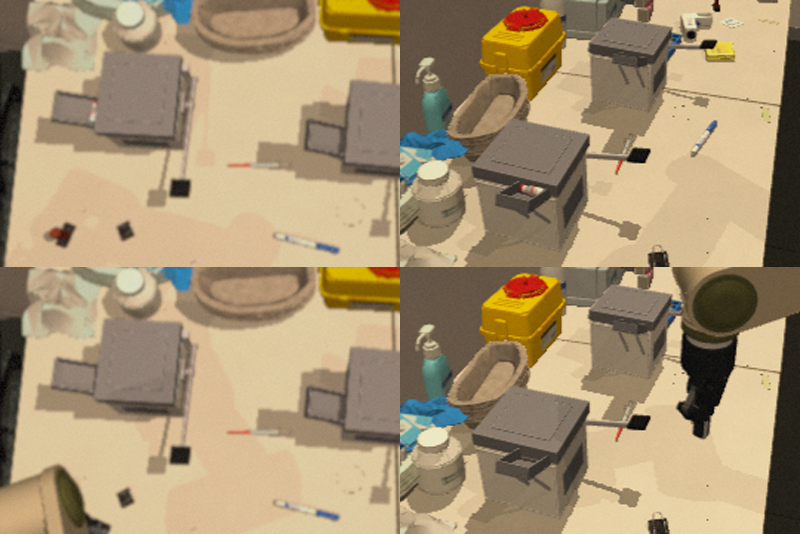

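The bottom row (now) matches the top row (start). The lid is shut, the paddle is back up at side (638,422), the chute is empty, and the syringe, pen and clip have not moved.

```bash
python3 -c "
from cell import manip;print(manip.sign_off())"
```

```text
the job is handed in; nothing more can be done
None
```

The vial is in the bin and the lid is shut again. I pressed the feed bin's lever down to its hard stop, about 56 mm, where the force rose to 25 N. I then eased it up at 10–20 mm/s, well under the slam limit of 100 mm/s, and handed the job in at about 16 s of the allowed 48 s.

**Final checks:** the last pictures match the starting ones. The lid is closed, the paddle is back at rest, the chute is empty, the spare bin is shut, and the syringe, pen and clip have not moved. The gripper is clear of everything.

**What disagreed or was not checked:**
- **Two attempts before the press:** the fingertips sat about 20 mm higher than the stated 25 mm offset suggests. My first descent stopped above the paddle. I then misread a finger knuckle in the top view as the tip, so the second descent went down just left of the paddle. No force was felt either time, and nothing in the pictures had moved.
- **Holding force:** near full opening it read as low as about 0.6 N, below the stated 4–9 N. The pictures showed the lid still open, and the hard stop came right after.
- **Date stamp:** the arm hid it in the last top picture and it was outside the side crop, so I did not check it at the end. I did not look at the notes block closely either. The arm was not lowered near either one.

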